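# Clamp a brass tube in the tube-cutting jig

### The arm

A 7-joint arm with a two-finger parallel gripper is mounted at the origin on a cart in front of the work surface, level with it; the furniture and walls round the work are solid. World frame = base frame: x ahead of the robot, y to its left, z up, the work surface at z = 0. Lengths are in m, angles in rad, forces in N, time in s.
With the tool pointing down it reaches from about 0.4 to 0.925 m from the base axis. Payload 4.1 kg.
Tool frame: the origin (TCP) lies midway between the tips of the shut fingers; the grasp point (between the pads) lies 19 mm behind it; z points along the fingers, y is the direction in which the jaws open and shut (so a half turn about z gives the same grasp; the last joint's range is limited). The gripper opens to 85 mm and grips with 20 to 120 N. Pads are 22 mm wide; open, the fingers measure 114 mm over their backs; the gripper's body (76 mm by 85 mm) begins 54 mm behind the grasp point. The pads swing forward as they close: fully open they stand 13 mm farther back than shut.
Start: joints at [1.155, 0.398, 0.045, 1.537, -0.019, 1.207, -0.051], TCP at [0.203, -0.618, 0.231] pointing down, gripper open.
Joint ranges: [-2.82, 2.82], [-0.49, 2.23], [-1.37, 1.46], [0, 2.46], [-1.36, 4.5], [0.23, 2], [-2.94, 2.94]. Speed limits (rad/s): [2.57, 2.57, 3.14, 3.14, 3.14, 3.14, 3.14].

### API

Orientations are given as a unit quaternion [w, x, y, z].
In Python, from workcell import readout, viewer, ticket gives the robot as it stands.
- The arm moves only by the shell command python3 -m crank 'ROWS' [FORCE]. ROWS is JSON, a list that holds one entry, the list of rows, each a list of 7 numbers: the shift along the tool's x, y, z in mm, then the turn, a rotation vector about the tool's x, y, z in rad, then the opening, from 0 (shut) to 1 (fully open). In form: [[[dx, dy, dz, ax, ay, az, hand], ...]]. A call has 1 to 12 rows; each row is the pose to reach, as a shift and turn from the pose commanded when the call began, along the tool's axes at that moment; what a row does not reach only later rows make up. A row lasts 1/8 s, in which the tool goes at most 62.5 mm and 10.7 degrees, less where a joint would pass 70% of its speed; a pose out of reach is approached as far as the arm can. A call with a gripper value outside its range is refused whole. The fingers move at their own pace and stop on an object; FORCE is the grip in N (left out, the last holds). Time passes only in rows, so rows that repeat a pose let the fingers close. It gives the time, the measured TCP pose, the force and the opening at its end, in the units of the state.
- readout.observe(): the state, without advancing time (a new reading comes with each control period).
- viewer.capture(name): name is "scene" or "top" or "wrist"; returns (picture, depth): 384x512x3 uint8, blue, green, red; 384x512 float32, m along the optical axis (not along the pixel's ray), 0 where there is no reading.
- viewer.calibration(name): a dict with "fx", "fy", "cx", "cy" (pixels), "k1" (the pictures are not rectified: a ray, as slopes to the right and down, at radius r is drawn at 1 + k1 r^2 times it, then the intrinsics apply), "extrinsics" (4x4, takes a point from camera to world coordinates). Camera axes: x right, y down, z forward; pixel columns grow to the right and rows downward; lengths in m; the calibration is good to about 2 mm. A picture is of the moment at which its call begins: read the wrist's pose just before it. calibration takes no time and is no camera call; for the wrist camera it gives the pose at the moment of the call.
- ticket.close_job(): hands the job in, once; it reports no verdict.
The state is a dict: "time": time; "q": joint angles; "joint_velocities": joint speeds; "joint_efforts": joint torques, N m; "tool_pos": TCP position; "orientation": TCP orientation; "ft_force": force on the tool from outside, world axes, zero at the start; "wrist_torque": the same for the moment, N m; "opening": opening from 0.0 (shut) to 1.0 (fully open).
Only numpy, scipy, OpenCV 4.12 (cv2) and the standard library are available. Lean on these libraries where they do the work, as an engineer would, in place of code of your own. Each camera call takes 0.05 s, during which the arm holds its last target. There are 200 camera calls.

### The job

Lay the long square brass tube in the channel of the tube-cutting jig and slide it under the clamp shoe until its end is up against the stop. Then turn the black wing knob clockwise until it goes stiff as the shoe bites on the tube, give it just one eighth of a turn more so that the tube is held for sawing without being crushed, and let go. Leave the hammer, the wooden ring clamp and the short tube offcut where they are.

Things in the scene. Friction and masses are not known exactly. Their poses are not given: they have to be found in the camera images.
- tube_center (a point): Centre of the long thin-walled square brass tube, 12 x 12 mm in section, 160 mm long, about 120 g, loose on the table, both ends alike. x runs along the tube, z is up.
- jig: Tube-cutting jig, fixed: a steel bed 64 mm wide on a plywood board 190 x 116 x 12 mm. Origin on the table, on the channel's middle line; x runs along the channel to the end stop, z up. Bed top z = 34 mm. From x = 2 to 26 mm a dark bridge crosses the channel (posts 28 mm apart, beam 32 to 44 mm above the bed) and carries the screw at x = 14 mm.
- channel_mouth (a point): Near end of the channel (jig x = -58 mm), on the middle line at bed level (z = 34 mm); axes as the jig. The channel is 15 mm wide, open from above from here to 58 mm on. First come 17 mm of saw-guide cheeks, 20 mm high, flared to about 20 mm wide at the top, then side rails 6 mm high. The plywood board reaches 41 mm out from here, 22 mm below bed level.
- stop_face (a point): Middle of the end stop's face, at bed level (jig x = +55 mm, z = 34 mm); axes as the jig, so the tube comes from -x. When the tube is home its centre is 80 mm before and 6 mm above this point, and its tail stands out 47 mm beyond the channel mouth, free to grip there.
- shoe: Steel clamp shoe, 22 x 26 x 8 mm, hung under the bridge on disc springs; it sinks and rises with the screw. Origin in the middle of its steel underside. A brown fibre facing, worn and set differently every time, stands 0.5 to 4.5 mm below that; how much is not measured. At the start 1 to 7 mm of room is left between the facing and a seated tube. An eighth turn past the bite pinches with about 180 N.
- knob_grip (a point): Middle of the wing knob's black bar, on the vertical screw, 114 mm up or less. Bar 46 mm long (its x), 12 thick, 22 high (11 above and below), on a hub. Clockwise from above tightens, sinking 2.2 mm per rad. Before the bite (0.5 to 2.9 rad on) it drags with a steady 0.35 to 0.5 N m; then the torque climbs by 0.1 in 18 degrees, 0.4 in an eighth turn. Let go, it springs back up to 0.1 rad and stays.
- offcut: Short offcut of the same square tube, 12 x 12 x 46 mm, loose bystander. Origin in the middle of its underside.
- chasing_hammer: Hammer with a wooden handle, about 240 mm long, loose bystander.
- ring_clamp: Wooden ring clamp, 145 mm long and 28 mm thick, loose bystander.
- tube: The same long tube; origin in the middle of its underside, 6 mm below the centre; x along the tube.

How it is judged:
By the outcome, as a careful person would: the job done as asked, in the order asked, and still so for the second after the job is handed in, with the robot touching nothing.
It also fails if it takes over 69 s, if anything falls off the work surface, if the arm or the gripper's body presses on something with over 40 N, if the wrist force passes 120 N, or if a joint passes its speed limit or range.

## Working session

There is one attempt and no reset: what is moved stays moved. The work goes in short steps, Python scripts to look and compute and a shell command to move; the robot and the scene stay as the last step left them, time stands still between calls to the robot, and variables do not carry over. Pictures are saved under pics/ and viewed, on a budget of 10 in all, crops included, one or two more only if the job needs it, and the job is handed in when it is done.

```bash
ls; mkdir -p pics; cat > h.py <<'E'
import numpy as np,cv2
from workcell import readout,viewer,ticket
from scipy.spatial.transform import Rotation as R
def K(c): return np.array([[c['fx'],0,c['cx']],[0,c['fy'],c['cy']],[0,0,1.]])
def ray(c,uv):
    p=cv2.undistortPoints(np.array(uv,float).reshape(-1,1,2),K(c),np.array([c['k1'],0,0,0.])).reshape(-1,2)
    T=np.array(c['extrinsics']); return T[:3,3],np.c_[p,np.ones(len(p))]@T[:3,:3].T
def onz(c,uv,z):
    o,d=ray(c,uv); return o+d*((z-o[2])/d[:,2])[:,None]
def proj(c,P):
    T=np.array(c['extrinsics']);q=(np.atleast_2d(P)-T[:3,3])@T[:3,:3]
    return cv2.projectPoints(q,np.zeros(3),np.zeros(3),K(c),np.array([c['k1'],0,0,0.]))[0].reshape(-1,2)
def tool():
    s=readout.observe();w,x,y,z=s['orientation'];return s,np.array(s['tool_pos']),R.from_quat([x,y,z,w])
def delta(P,yaw=None):
    "shift in tool axes (mm) to reach P with tool down; turn about tool z to bring tool y to heading yaw (mod pi)"
    s,p,r=tool();d=r.inv().apply(np.array(P)-p)*1000
    ty=r.apply([0,1,0]);cur=np.arctan2(ty[1],ty[0]);a=None
    if yaw is not None: a=-((yaw-cur+np.pi/2)%np.pi-np.pi/2)
    return d.round(1),a,s['q']
E
python3 - <<'E'
from h import *
for n in("scene","top","wrist"):
    c=viewer.calibration(n);im,d=viewer.capture(n);cv2.imwrite(f'pics/{n}0.png',im);np.save(n+'0',d)
    print(n,{k:np.round(v,3).tolist() for k,v in c.items()})
s=readout.observe();print(s)
E
```

```text
pics
scene {'fx': 443.596, 'fy': 443.596, 'cx': 250.652, 'cy': 191.406, 'k1': 0.017, 'extrinsics': [[-0.638, -0.508, 0.578, 0.099], [-0.77, 0.437, -0.465, 0.413], [-0.016, -0.742, -0.671, 0.755], [0.0, 0.0, 0.0, 1.0]]}
top {'fx': 404.058, 'fy': 404.058, 'cx': 254.854, 'cy': 196.787, 'k1': -0.144, 'extrinsics': [[0.013, -0.994, 0.111, 0.542], [-1.0, -0.012, 0.007, -0.04], [-0.005, -0.112, -0.994, 0.948], [0.0, 0.0, 0.0, 1.0]]}
wrist {'fx': 322.328, 'fy': 322.328, 'cx': 253.025, 'cy': 187.928, 'k1': -0.032, 'extrinsics': [[0.31, -0.915, -0.257, 0.267], [-0.951, -0.299, -0.081, -0.597], [-0.003, 0.27, -0.963, 0.372], [0.0, 0.0, 0.0, 1.0]]}
{'time': 0.15, 'q': array([ 1.15500131,  0.39905573,  0.04505725,  1.53756981, -0.01874208,
        1.20687392, -0.05069665]), 'joint_velocities': array([-4.77257835e-05, -6.23175570e-04,  3.58179784e-04, -4.09642329e-03,
       -2.45284166e-04,  5.92760451e-04, -3.44900101e-04]), 'joint_efforts': array([ 2.77254454e-03, -4.75560129e+01,  1.36717904e+00, -2.54511756e+01,
        1.17726283e-02,  6.48105954e-03, -1.61545802e-05]), 'tool_pos': array([ 0.20237568, -0.61720203,  0.23048995]), 'orientation': array([-7.26493369e-04,  9.87474400e-01,  1.57777557e-01, -1.52823439e-04]), 'ft_force': array([-0.00174354, -0.02331679,  0.02444372]), 'wrist_torque': array([ 0.04070094, -0.02076371,  0.02696016]), 'opening': 1.0002301548232462}
```

View pics/top0.png

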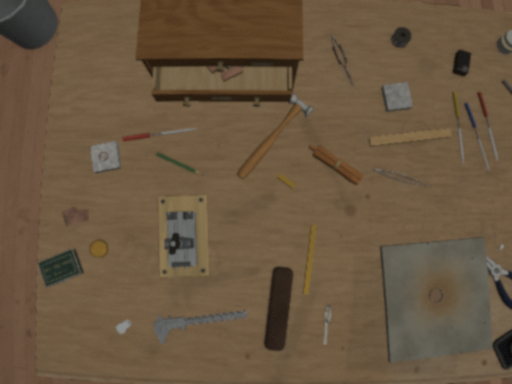

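View pics/scene0.png

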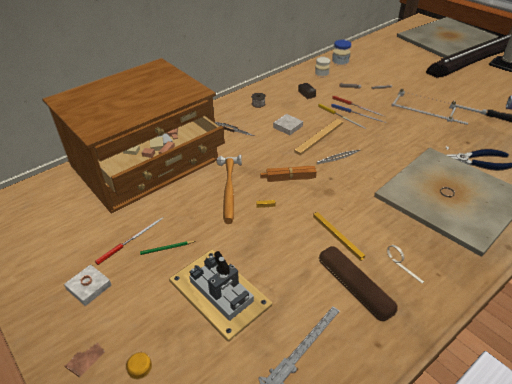

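Top view: tube (314,225)-(307,293), jig board about (160..208,196..277), offcut (287,182). I'll measure both and zoom in on the jig.

```bash
python3 - <<'E'
from h import *
t=cv2.imread('pics/top0.png');c=viewer.calibration('top')
hsv=cv2.cvtColor(t,cv2.COLOR_BGR2HSV)
print(hsv[259,310],hsv[200,165],hsv[259,330],hsv[182,287])
def blob(x0,y0,x1,y1,lo,hi):
    m=np.zeros(t.shape[:2],np.uint8);m[y0:y1,x0:x1]=cv2.inRange(hsv,lo,hi)[y0:y1,x0:x1]
    n,l,st,_=cv2.connectedComponentsWithStats(m);i=1+st[1:,4].argmax();ys,xs=np.where(l==i);return np.c_[xs,ys].astype(float)
for nm,b,z in(('tube',(295,215,325,300),.012),('offcut',(272,170,300,192),.012)):
    p=blob(*b,(18,140,110),(35,255,255),) ;P=onz(c,p,z)[:,:2].astype(np.float32)
    r=cv2.minAreaRect(P*1000);print(nm,len(p),r, cv2.boxPoints(r).round(0).tolist())
p=blob(150,185,218,287,(15,60,120),(35,255,255));P=onz(c,p,.012)[:,:2].astype(np.float32)
r=cv2.minAreaRect(P*1000);print('board',len(p),r,cv2.boxPoints(r).round(0).tolist())
a=cv2.resize(t[188:285,150:218],None,fx=5.6,fy=5.6,interpolation=cv2.INTER_CUBIC)
s=cv2.imread('pics/scene0.png');b=cv2.resize(s[240:340,165:275],None,fx=3.6,fy=3.6,interpolation=cv2.INTER_CUBIC)
H=max(a.shape[0],b.shape[0]);o=np.zeros((H,a.shape[1]+b.shape[1],3),np.uint8);o[:a.shape[0],:a.shape[1]]=a;o[:b.shape[0],a.shape[1]:]=b
cv2.imwrite('pics/zoom.png',cv2.convertScaleAbs(o,alpha=1.4));print(o.shape)
E
```

```text
[ 21 164 129] [ 20 100 110] [ 16  99 118] [ 20 163 122]
tube 330 ((504.41717529296875, -162.19500732421875), (11.508683204650879, 157.98037719726562), 83.4700927734375) [[425.0, -159.0], [582.0, -177.0], [584.0, -165.0], [427.0, -147.0]]
offcut 81 ((687.2020874023438, -106.55048370361328), (43.63011932373047, 9.975525856018066), 53.39010238647461) [[670.0, -121.0], [678.0, -127.0], [704.0, -92.0], [696.0, -86.0]]
board 1721 ((556.017333984375, 130.6650390625), (186.48118591308594, 122.19502258300781), 4.328619480133057) [[458.0, 185.0], [468.0, 63.0], [654.0, 77.0], [644.0, 199.0]]
(543, 777, 3)
```

View pics/zoom.png

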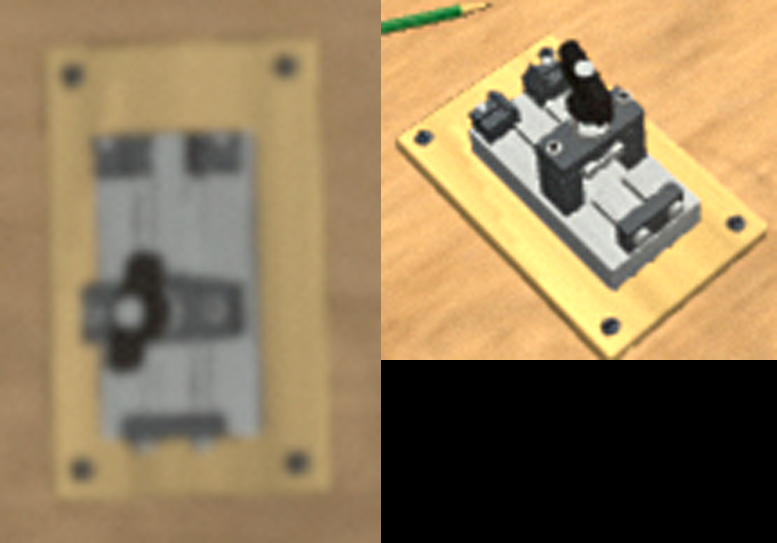

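The zoom shows the bridge toward the robot and the cheeks on the far side. The channel mouth is at crop (165,140), so jig +x is about world -x. I'll locate the jig by its four screws and its bed.

```bash
python3 - <<'E'
from h import *
c=viewer.calibration('top')
uv=np.array([(72,75),(285,65),(297,462),(81,468)])/5.6+[150-.4,188-.4]
S=onz(c,uv,.012);print('screws',S.round(4).tolist())
e=(S[3]+S[2]-S[0]-S[1])[:2];f=(S[0]-S[1]+S[3]-S[2])[:2]
print('heading',np.degrees(np.arctan2(e[1],e[0])),np.degrees(np.arctan2(f[1],f[0])),'ctr',S.mean(0),'dims',np.linalg.norm(e)/2,np.linalg.norm(f)/2)
print('bed far corners',onz(c,np.array([(97,135),(253,135)])/5.6+[150,188],.034).round(4).tolist())
print('tube',delta((.564,-.169,.15),np.radians(83.47)))
print('jiglook',delta((.50,.13,.21),np.radians(92)))
E
```

```text
screws [[0.6345, 0.183, 0.012], [0.6398, 0.093, 0.012], [0.4757, 0.0841, 0.012], [0.4712, 0.174, 0.012]]
heading -176.88145407313874 93.12386640643452 ctr [0.55529133 0.13353848 0.012     ] dims 0.1639526480852617 0.0900765520545786
bed far corners [[0.6069, 0.1655, 0.034], [0.6078, 0.1013, 0.034]]
tube (array([ 483.3, -313.1,   80.9]), np.float64(0.43084926165566095), array([ 1.15500131,  0.39905573,  0.04505725,  1.53756981, -0.01874208,
        1.20687392, -0.05069665]))
jiglook (array([ 515.6, -617.2,   21.4]), np.float64(0.28197267646054414), array([ 1.15500131,  0.39905573,  0.04505725,  1.53756981, -0.01874208,
        1.20687392, -0.05069665]))
```

```bash
python3 -m crank '[[[240,-160,10,0,0,0.14,1],[240,-160,10,0,0,0.28,1],[240,-160,20,0,0,0.28,1],[240,-160,20,0,0,0.28,1],[240,-160,20,0,0,0.28,1],[516,-617,21,0,0,0.28,1],[516,-617,21,0,0,0.28,1],[516,-617,21,0,0,0.28,1],[516,-617,21,0,0,0.28,1],[516,-617,21,0,0,0.28,1],[516,-617,21,0,0,0.28,1],[516,-617,21,0,0,0.28,1]]]'
python3 -m crank '[[[0,0,0,0,0,0,1],[0,0,0,0,0,0,1]]]'
python3 - <<'E'
from h import *
print(delta((.50,.13,.21),np.radians(92)))
E
```

```text
time: 1.65
tool_pos: [0.479, 0.0372, 0.2105]
orientation: [0.0, 1.0, 0.018, 0.0]
ft_force: [0.7, -0.0, -0.5]
opening: 0.998
time: 1.9
tool_pos: [0.4786, 0.0349, 0.2101]
orientation: [0.0, 1.0, 0.018, -0.0]
ft_force: [-0.6, -0.3, -0.5]
opening: 0.998
(array([ 24.9, -94.3,   0. ]), np.float64(0.0020838198947084052), array([ 0.21071642,  0.1279926 , -0.40491589,  1.94632247,  0.05786049,
        1.07930987, -1.75242535]))
```

```bash
python3 -m crank '[[[25,-50,0,0,0,0,1],[25,-94,0,0,0,0,1],[25,-94,0,0,0,0,1],[25,-94,0,0,0,0,1]]]'
python3 - <<'E'
from h import *
c=viewer.calibration('wrist');im,d=viewer.capture('wrist');np.savez('w1',d=d,**{k:np.array(v) for k,v in c.items()});cv2.imwrite('pics/w1raw.png',im)
cv2.imwrite('pics/w1.png',cv2.convertScaleAbs(cv2.resize(im,(800,600),interpolation=cv2.INTER_CUBIC),alpha=1.3))
print(proj(c,[(.5553,.1335,.012),(.6095,.1365,.034)]))
E
```

```text
time: 2.4
tool_pos: [0.5005, 0.1279, 0.2101]
orientation: [0.001, 1.0, 0.017, -0.0]
ft_force: [-0.5, -1.4, 0.5]
opening: 1.001
[[248.75813059 110.76273098]
 [246.94059973  51.44360355]]
```

View pics/w1.png

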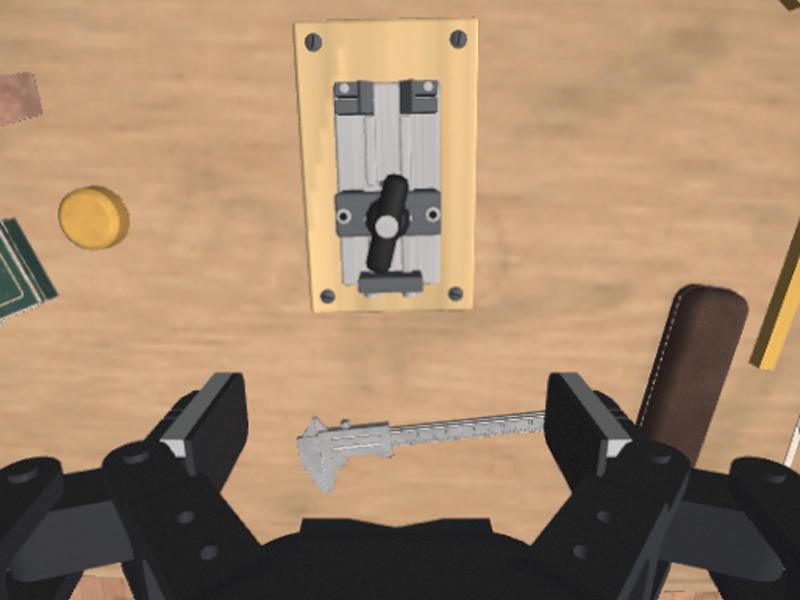

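The jig is clear. In the 800 px view the screws are at (313,42), (458,39), (455,293) and (328,296). The mouth cheeks' inner edges are at about (373,83) and (401,83), and the knob bar runs from (396,180) to (378,268).

```bash
python3 - <<'E'
from h import *
z=np.load('w1.npz');c={k:z[k] for k in z.files};k=512/800
im=cv2.imread('pics/w1raw.png');hsv=cv2.cvtColor(im,cv2.COLOR_BGR2HSV)
S=onz(c,np.array([(313,42),(458,39),(455,293),(328,296)])*k,.012)
e=(S[3]+S[2]-S[0]-S[1])[:2];f=(S[0]-S[1]+S[3]-S[2])[:2]
print('head',np.degrees(np.arctan2(e[1],e[0])),np.degrees(np.arctan2(f[1],f[0])),'ctr',S.mean(0).round(4),np.linalg.norm(e)/2,np.linalg.norm(f)/2)
# board mask
m=cv2.inRange(hsv,(15,70,150),(30,255,255));m[:, :185]=0;m[:,310:]=0;m[205:]=0
P=onz(c,np.argwhere(m)[:,::-1],.012)[:,:2].astype(np.float32)
n,l,st,_=cv2.connectedComponentsWithStats(m);i=1+st[1:,4].argmax()
P=onz(c,np.argwhere(l==i)[:,::-1],.012)[:,:2].astype(np.float32);r=cv2.minAreaRect(P*1000);print('board',r)
B=onz(c,np.array([(334,82),(438,80),(373,83),(401,83)])*k,.034);print('bed far corners, cheek',B.round(4).tolist())
# knob: black pixels, depth
d=c['d'];C=np.array([(386,226),(393,195),(381,255)])*k
for u,v in C.round().astype(int):
    zz=np.median(d[v-1:v+2,u-1:u+2]);o,dr=ray(c,[(u,v)]);print('knob pt',(o+dr*zz).round(4))
m=cv2.inRange(im,(0,0,0),(45,45,45));m[:,:225]=0;m[:,275:]=0;m[185:]=0;m[:105]=0
Pm=np.argwhere(m)[:,::-1];o,dr=ray(c,Pm);zz=d[Pm[:,1],Pm[:,0]];W=o+dr*zz[:,None];W=W[W[:,2]>.1]
rr=cv2.minAreaRect((W[:,:2]*1000).astype(np.float32));print('bar',len(W),rr,cv2.boxPoints(rr).round(1).tolist(),np.percentile(W[:,2],[5,50,95]))
E
```

```text
head -176.94637732340195 93.09488469378317 ctr [0.554  0.1335 0.012 ] 0.16350665584847202 0.0894959775718634
board ((556.36962890625, 136.01385498046875), (204.34982299804688, 137.51730346679688), 1.8280649185180664)
bed far corners, cheek [[0.6077, 0.167, 0.034], [0.6107, 0.1058, 0.034], [0.6078, 0.144, 0.034], [0.6083, 0.1275, 0.034]]
knob pt [[0.536  0.1329 0.1242]]
knob pt [[0.55   0.1298 0.1234]]
knob pt [[0.5228 0.1347 0.1233]]
bar 845 ((540.4422607421875, 131.44577026367188), (20.193754196166992, 52.53484344482422), 65.78350830078125) [[512.2999877929688, 133.0], [560.2999877929688, 111.5], [568.5, 129.89999389648438], [520.5999755859375, 151.39999389648438]] [0.10080581 0.12271639 0.12443059]
```

The jig origin is (0.550,0.1333), heading -176.95°, and the mouth is (0.608,0.136). Two views and the knob axis agree. Next is the tube.

```bash
python3 - <<'E'
from h import *
print(delta((.564,-.169,.10),np.radians(83.47)))
E
```

```text
(array([ 53.6, 298.4, 110.6]), np.float64(0.1470561842268321), array([ 0.07852971,  0.2019297 , -0.46961989,  1.86692072,  0.10365953,
        1.09737003, -1.96806253]))
```

```bash
python3 -m crank '[[[54,150,0,0,0,0.147,1],[54,298,60,0,0,0.147,1],[54,298,110,0,0,0.147,1],[54,298,110,0,0,0.147,1],[54,298,110,0,0,0.147,1],[54,298,110,0,0,0.147,1],[54,298,110,0,0,0.147,1],[54,298,110,0,0,0.147,1],[54,298,110,0,0,0.147,1]]]'
python3 - <<'E'
from h import *
c=viewer.calibration('wrist');im,d=viewer.capture('wrist');cv2.imwrite('pics/w2.png',im)
hsv=cv2.cvtColor(im,cv2.COLOR_BGR2HSV);m=cv2.inRange(hsv,(18,130,110),(32,255,255))
n,l,st,ce=cv2.connectedComponentsWithStats(m);i=1+st[1:,4].argmax();print(st[i])
P=onz(c,np.argwhere(l==i)[:,::-1],.012)[:,:2].astype(np.float32);r=cv2.minAreaRect(P*1000);print(r,cv2.boxPoints(r).round(1).tolist())
print(delta((.564,-.169,.004),np.radians(83.47)))
E
```

```text
time: 3.58
tool_pos: [0.5661, -0.1635, 0.1016]
orientation: [-0.0, 0.999, -0.054, 0.001]
ft_force: [0.1, -0.6, -0.4]
opening: 0.997
[ 252  167   17  170 2488]
((510.8793640136719, -162.66537475585938), (11.746980667114258, 148.53750610351562), 83.41121673583984) [[436.3999938964844, -160.0], [584.0, -177.0], [585.2999877929688, -165.39999389648438], [437.79998779296875, -148.3000030517578]]
(array([-1.6,  5.4, 97.5]), np.float64(0.006505659859833202), array([ 0.42230743,  0.42827889, -0.27111899,  1.81313096,  0.14023403,
        0.9172723 , -1.58906041]))
```

View pics/w2.png

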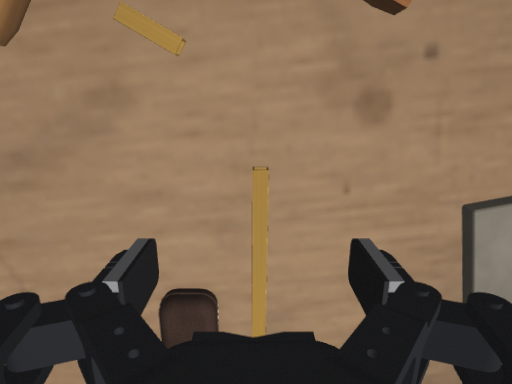

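The tube's far end is at about (260,168), centred between the open pads. The pouch sits nearer the robot, clear of the fingers. I'll descend and grip.

```bash
python3 -m crank '[[[-2,5,50,0,0,0.006,0.6],[-2,5,80,0,0,0.006,0.5],[-2,5,98,0,0,0.006,0.5],[-2,5,98,0,0,0.006,0.3],[-2,5,98,0,0,0.006,0],[-2,5,98,0,0,0.006,0],[-2,5,98,0,0,0.006,0],[-2,5,98,0,0,0.006,0],[-2,5,98,0,0,0.006,0]]]' 60; python3 - <<'E'
from h import *
s,p,r=tool();print(s['opening'],p,s['ft_force'])
E
```

```text
time: 4.75
tool_pos: [0.5641, -0.1704, 0.0038]
orientation: [0.0, 0.998, -0.058, 0.001]
ft_force: [-0.7, 0.3, 6.4]
opening: 0.117
0.1165468013778214 [ 0.56411013 -0.17036702  0.00381177] [-0.70757712  0.30596138  6.37084886]
```

```bash
python3 -m crank '[[[0,0,-60,0,0,0,0],[0,0,-116,0,0,0,0],[0,0,-116,0,0,0,0],[0,0,-116,0,0,0,0]]]'; python3 - <<'E'
from h import *
print(delta((.7008,.1413,.12),np.radians(93.05)))
E
```

```text
time: 5.25
tool_pos: [0.562, -0.1703, 0.1178]
orientation: [0.0, 0.998, -0.058, -0.001]
ft_force: [-0.9, 0.9, -1.6]
opening: 0.112
(array([ 101.7, -325.6,   -2.4]), np.float64(-0.1695663793140998), array([ 0.43733089,  0.4070114 , -0.27383462,  1.80290017,  0.13237802,
        0.95078794, -1.57959865]))
```

```bash
python3 -m crank '[[[102,-50,-2,0,0,-0.08,0],[102,-110,-2,0,0,-0.17,0],[102,-170,-2,0,0,-0.17,0],[102,-220,-2,0,0,-0.17,0],[102,-270,-2,0,0,-0.17,0],[102,-326,-2,0,0,-0.17,0],[102,-326,-2,0,0,-0.17,0],[102,-326,-2,0,0,-0.17,0],[102,-326,-2,0,0,-0.17,0],[102,-326,-2,0,0,-0.17,0]]]'; python3 - <<'E'
from h import *
print(delta((.7008,.1413,.12),np.radians(93.05)))
s=viewer.capture('scene')[0];w=viewer.capture('wrist')[0];cv2.imwrite('pics/w3.png',w);cv2.imwrite('pics/s3.png',s)
o=np.hstack([cv2.resize(s[170:350,120:320],None,fx=2.2,fy=2.2,interpolation=cv2.INTER_CUBIC),w[384-384:384,106:426][:, :][:396]] if 0 else [cv2.resize(s[170:350,120:320],(430,387)),cv2.resize(w[:, 81:431],(353,387))])
cv2.imwrite('pics/c3.png',o);c=viewer.calibration('wrist')
t=viewer.capture('top')[0];cv2.imwrite('pics/t3.png',t)
E
```

```text
time: 6.5
tool_pos: [0.7023, 0.1385, 0.12]
orientation: [0.002, 1.0, 0.026, -0.0]
ft_force: [-0.3, -0.6, -1.6]
opening: 0.116
(array([-1.4, -2.9,  0. ]), np.float64(-0.001235034556410497), array([-0.02924453,  0.62160447, -0.34388067,  1.46157946,  0.22561354,
        1.09821235, -1.93564251]))
```

View pics/c3.png

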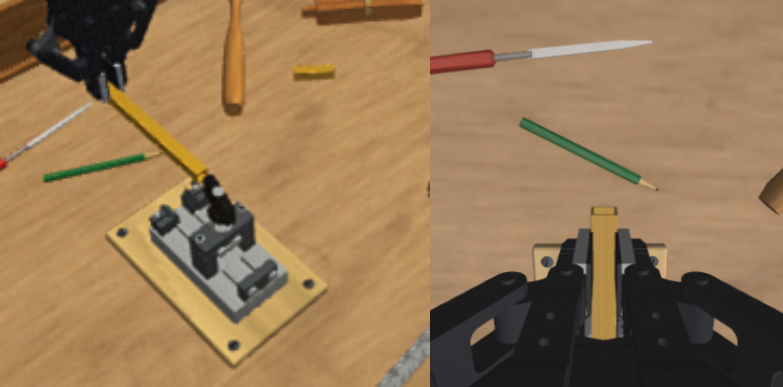

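The tube is held straight in the jaws. In the scene crop it runs from the fingers at (112,88) to its front end at about (205,178). I'll check its slope and height from the scene view in the vertical plane of the tube, and its heading from the top view.

```bash
cat >> h.py <<'E'
O=np.array([.550,.1333]);EX=np.array([-.9986,-.0532]);EY=np.array([.0532,-.9986])
def jig(P): P=np.atleast_2d(P);q=P[:,:2]-O;return np.c_[q@EX,q@EY,P[:,2]]*1000
def wld(x,y,z): return np.r_[O+EX*x/1000+EY*y/1000,z/1000]
def blobin(im,box,lo,hi):
    x0,y0,x1,y1=box;h=cv2.cvtColor(im,cv2.COLOR_BGR2HSV);m=np.zeros(im.shape[:2],np.uint8);m[y0:y1,x0:x1]=cv2.inRange(h,lo,hi)[y0:y1,x0:x1]
    n,l,st,_=cv2.connectedComponentsWithStats(m);i=1+st[1:,4].argmax();return np.argwhere(l==i)[:,::-1].astype(float)
E
python3 - <<'E'
from h import *
s=cv2.imread('pics/s3.png');c=viewer.calibration('scene')
p=blobin(s,(160,200,225,258),(18,140,110),(32,255,255))
(cx,cy),(w,h),a=cv2.minAreaRect(p.astype(np.float32));bx=cv2.boxPoints(((cx,cy),(w,h),a))
print(len(p),bx.round(1).tolist())
bx=sorted(bx.tolist());L=(np.array(bx[0])+bx[1])/2;Rr=(np.array(bx[2])+bx[3])/2
n=np.r_[EY,0]
for q in(L,Rr):
    o,d=ray(c,[q]);t=((np.r_[O,0]-o)@n+.0015)/(d[0]@n);print('jig mm',jig(o+d*t).round(1))
t=cv2.imread('pics/t3.png');c=viewer.calibration('top')
p=blobin(t,(160,150,210,250),(18,150,110),(32,255,255));P=onz(c,p,.128);J=jig(P)
print(len(p),J[:,0].min(),J[:,0].max());
vx,vy,x0,y0=cv2.fitLine(J[:,:2].astype(np.float32),cv2.DIST_L2,0,.01,.01).ravel();print('slope deg',np.degrees(np.arctan(vy/vx)),'y at x=-50',y0+vy/vx*(-50-x0))
print(jig(tool()[1]))
E
```

```text
369 [[166.89999389648438, 211.3000030517578], [171.89999389648438, 205.89999389648438], [217.60000610351562, 249.1999969482422], [212.5, 254.5]]
jig mm [[-149.7    1.5  136.2]]
jig mm [[ -6.7   1.5 126.1]]
78 -144.35171170299725 -102.04823032814545
slope deg 8.8509655 y at x=-50 16.866344
[[-152.50860041    1.84882     120.53161732]]
```

```bash
cat > sd.py <<'E'
from h import *
import sys
def tubecloud(box,name='scene',zmin=.03):
    c=viewer.calibration(name);im,d=viewer.capture(name)
    p=blobin(im,box,(18,130,70),(32,255,255)).astype(int);zz=d[p[:,1],p[:,0]];o,dr=ray(c,p);W=o+dr*zz[:,None];W=W[(zz>0)&(W[:,2]>zmin)]
    return im,jig(W)
E
python3 - <<'E'
from sd import *
im,J=tubecloud((155,195,225,258),zmin=.09)
print(len(J))
for a in range(-160,10,12):
    q=J[(J[:,0]>a)&(J[:,0]<=a+12)]
    if len(q)>5: print(a,len(q),'y',np.percentile(q[:,1],[5,50,95]).round(1),'z',np.percentile(q[:,2],[5,50,95]).round(1))
E
```

```text
474
-160 11 y [0.9 5.4 7. ] z [127.1 128.7 130.5]
-148 28 y [-4.1  0.4  6.8] z [120.2 128.3 130.5]
-136 35 y [-4.6 -0.5  6.5] z [120.7 128.5 130.2]
-124 36 y [-4.7 -0.7  5.7] z [120.2 128.3 130.4]
-112 40 y [-4.6 -0.   7.1] z [119.3 128.  129.3]
-100 37 y [-4.7 -1.7  6.3] z [119.7 128.1 130.2]
-88 40 y [-4.4 -1.1  6.6] z [119.9 127.6 129.4]
-76 40 y [-5.1 -1.7  6.6] z [120.1 127.7 130.7]
-64 42 y [-4.7 -1.   6.8] z [120.2 127.7 129.9]
-52 41 y [-5.  -1.   6.9] z [118.7 128.  129.9]
-40 42 y [-4.8 -1.2  5.8] z [120.3 128.2 130.2]
-28 57 y [-5.3  0.2  6.7] z [116.8 127.1 129.7]
-16 25 y [-5.3  0.2  6.5] z [116.3 125.1 129.2]
```

Scene depth shows the tube level, aligned with the jig, about 1 mm off in +y, with its front at about x=-8. I'll lower it to just above the cheeks and compare it with the channel in the same view.

```bash
python3 -m crank '[[[0,-1,30,0,0,0,0],[0,-1,59,0,0,0,0],[0,-1,59,0,0,0,0],[0,-1,59,0,0,0,0]]]'; python3 - <<'E'
from sd import *
im,J=tubecloud((155,195,225,290),zmin=.045)
print(len(J),jig(tool()[1]))
for a in range(-130,10,20):
    q=J[(J[:,0]>a)&(J[:,0]<=a+20)]
    if len(q)>5: print(a,len(q),'y',np.percentile(q[:,1],[5,95]).round(1),'z',np.percentile(q[:,2],[5,50,95]).round(1))
cv2.imwrite('pics/s4.png',cv2.resize(im[190:340,140:290],(750,750),interpolation=cv2.INTER_CUBIC)[:600])
E
```

```text
time: 7.2
tool_pos: [0.7028, 0.1427, 0.0627]
orientation: [-0.0, 1.0, 0.027, 0.001]
ft_force: [0.9, 0.5, -0.5]
opening: 0.11
446 [[-153.5055268    -1.46246051   63.28505982]]
-130 55 y [-7.9  3.9] z [62.7 70.3 72.3]
-110 60 y [-7.7  4.4] z [63.9 70.3 71.7]
-90 65 y [-8.  4.] z [61.5 69.8 72. ]
-70 65 y [-8.1  3.5] z [60.1 69.7 72.1]
-50 71 y [-7.8  4.4] z [59.9 69.8 71.8]
-30 67 y [-7.8  3.4] z [58.6 69.  72.1]
```

View pics/s4.png

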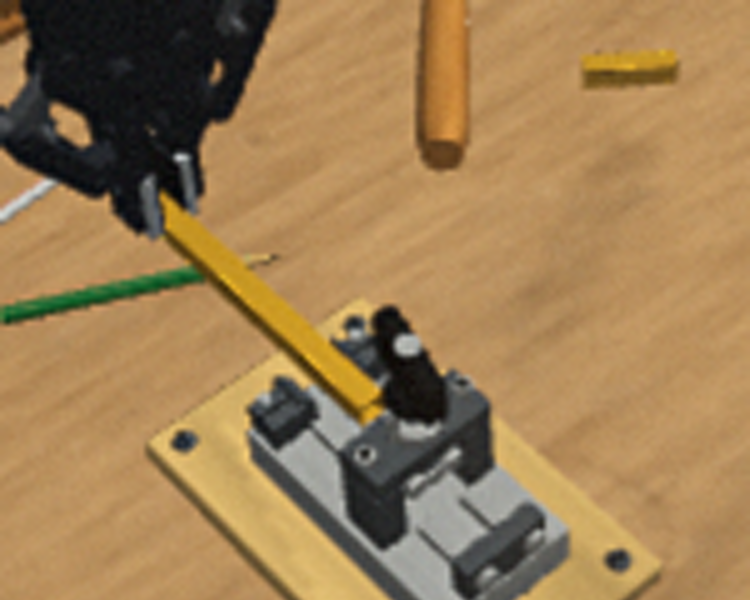

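The tube is above the cheeks, about 2 mm toward -y. I'll shift it and check it against the cheeks in the same depth view.

```bash
python3 -m crank '[[[0,2,0,0,0,0,0],[0,2,0,0,0,0,0],[0,2,0,0,0,0,0]]]'; python3 - <<'E'
from sd import *
im,J=tubecloud((155,195,225,290),zmin=.045)
print('tcp',jig(tool()[1]))
for a in range(-130,10,30):
    q=J[(J[:,0]>a)&(J[:,0]<=a+30)]
    if len(q)>5: print(a,len(q),'y',np.percentile(q[:,1],[5,95]).round(1),'z',np.percentile(q[:,2],[5,50,95]).round(1))
c=viewer.calibration('scene');im,d=viewer.capture('scene')
v,u=np.mgrid[230:340,160:280];p=np.c_[u.ravel(),v.ravel()];o,dr=ray(c,p);J=jig(o+dr*d[p[:,1],p[:,0]][:,None])
sel=lambda a,b,z0,z1:J[(J[:,0]>a)&(J[:,0]<b)&(J[:,2]>z0)&(J[:,2]<z1)&(abs(J[:,1])<40)]
q=sel(-57,-42,51,57);print('cheek tops y',np.sort(q[:,1]).round(1).tolist()[::3])
q=sel(4,24,73,81);print('beam top y',np.percentile(q[:,1],[1,99]),'x',np.percentile(q[:,0],[2,98]))
q=sel(30,52,30,36);print('bed y',np.percentile(q[:,1],[1,99]),'z',np.median(q[:,2]));
q=sel(-98,90,9,15);print('board x',np.percentile(q[:,0],[.5,99.5]),'y',np.percentile(sel(-90,80,9,15)[:,1],[.3,99.7]))
E
```

```text
time: 7.62
tool_pos: [0.7022, 0.1407, 0.0619]
orientation: [0.0, 1.0, 0.027, 0.0]
ft_force: [-0.3, -1.5, -1.1]
opening: 0.115
tcp [[-152.30224049    0.64690998   61.7300046 ]]
-130 87 y [-5.6  5.5] z [61.3 69.3 71.3]
-100 93 y [-6.   5.9] z [61.2 69.2 71.6]
-70 102 y [-6.   6.8] z [58.6 69.2 71.5]
-40 102 y [-5.8  5.3] z [58.3 68.8 71.3]
cheek tops y [-29.6, -25.9, -24.0, -16.1, -15.5, -14.7, -13.6, -11.8, 14.1, 20.9, 22.1]
beam top y [-29.74626836  25.83393402] x [ 4.27005437 23.94332537]
bed y [-32.60343102  30.9895017 ] z 34.02309107844958
board x [-97.5120905   89.47241639] y [-39.96020116  39.37694419]
```

```bash
python3 -m crank '[[[0,-0.4,10,0,0,0,0],[0,-0.4,20,0,0,0,0],[0,-0.4,20,0,0,0,0]]]';python3 -m crank '[[[0,0,2,0,0,0,0],[0,0,4,0,0,0,0],[0,0,4,0,0,0,0]]]'; python3 - <<'E'
from sd import *
print(tool()[0]['ft_force'],tool()[0]['wrist_torque'])
im,J=tubecloud((155,195,225,290),zmin=.038)
print('tcp',jig(tool()[1]))
for a in range(-130,10,30):
    q=J[(J[:,0]>a)&(J[:,0]<=a+30)]
    if len(q)>5: print(a,len(q),'y',np.percentile(q[:,1],[5,95]).round(1),'z',np.percentile(q[:,2],[5,50,95]).round(1))
E
```

```text
time: 8.1
tool_pos: [0.7007, 0.1408, 0.0395]
orientation: [0.0, 1.0, 0.027, -0.002]
ft_force: [0.9, 0.2, -1.2]
opening: 0.115
time: 8.48
tool_pos: [0.7023, 0.1412, 0.0378]
orientation: [-0.0, 1.0, 0.027, 0.0]
ft_force: [-0.0, -0.3, -1.7]
opening: 0.111
[-0.01299536 -0.28984722 -1.68058951] [0.07369092 0.00617105 0.00340889]
tcp [[-152.45098813    0.17075071   37.82911014]]
-130 81 y [-6.2  5.4] z [39.5 45.6 47.5]
-100 80 y [-6.4  5.1] z [40.7 45.8 48.1]
-70 84 y [-5.9  7.4] z [43.  45.6 48. ]
-40 62 y [-6.4  4.3] z [39.9 46.4 48.5]
```

```bash
python3 -m crank '[[[0,0,1,0,0,0,0],[0,0,1,0,0,0,0],[0,0,1,0,0,0,0]]]'; python3 -m crank '[[[0,0,1,0,0,0,0],[0,0,1,0,0,0,0],[0,0,1,0,0,0,0]]]'
```

```text
time: 8.9
tool_pos: [0.7023, 0.1412, 0.0368]
orientation: [-0.0, 1.0, 0.027, 0.0]
ft_force: [1.0, 1.4, 0.4]
opening: 0.115
time: 9.28
tool_pos: [0.7024, 0.1412, 0.0358]
orientation: [-0.0, 1.0, 0.027, 0.0]
ft_force: [1.5, -0.5, 2.8]
opening: 0.114
```

Light contact with the bed. Now sliding toward the stop (tool -x).

```bash
python3 -m crank '[[[-8,0,0,0,0,0,0],[-16,0,0,0,0,0,0],[-22,0,0,0,0,0,0],[-22,0,0,0,0,0,0]]]';python3 -m crank '[[[-8,0,0,0,0,0,0],[-16,0,0,0,0,0,0],[-16,0,0,0,0,0,0]]]';python3 -m crank '[[[-8,0,0,0,0,0,0],[-16,0,0,0,0,0,0],[-22,0,0,0,0,0,0],[-22,0,0,0,0,0,0]]]'; python3 - <<'E'
from sd import *
print('tcp',jig(tool()[1]),tool()[0]['wrist_torque'])
im,J=tubecloud((155,195,225,290),zmin=.038)
cv2.imwrite('pics/s5.png',im)
w=viewer.capture('wrist')[0]
cv2.imwrite('pics/c5.png',np.hstack([cv2.resize(im[220:340,160:280],(430,430),interpolation=cv2.INTER_CUBIC),cv2.resize(w[:,100:412],(349,430))]))
E
```

```text
time: 9.78
tool_pos: [0.6792, 0.14, 0.0357]
orientation: [0.0, 1.0, 0.027, -0.0]
ft_force: [0.5, -0.4, 5.5]
opening: 0.116
time: 10.15
tool_pos: [0.6641, 0.1392, 0.0362]
orientation: [-0.0, 1.0, 0.027, 0.001]
ft_force: [0.7, -0.3, 5.6]
opening: 0.115
time: 10.65
tool_pos: [0.6437, 0.1383, 0.0371]
orientation: [-0.0, 1.0, 0.027, 0.002]
ft_force: [2.6, -0.3, 8.2]
opening: 0.112
tcp [[-9.37886112e+01 -3.06675705e-02  3.71320808e+01]] [ 0.06298423 -0.48333631 -0.00812384]
```

View pics/c5.png

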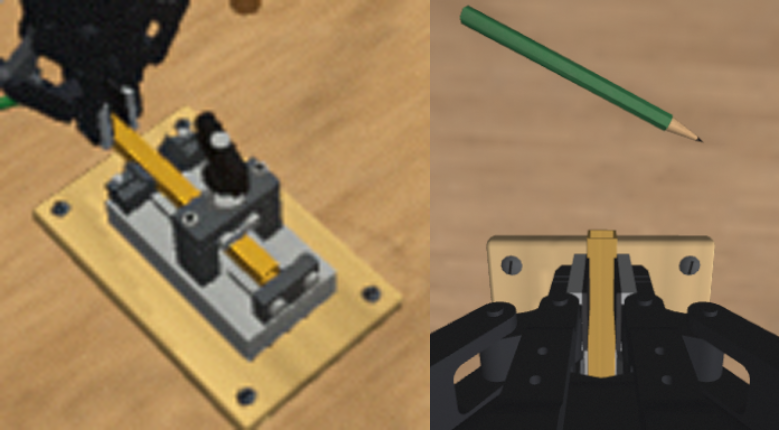

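The tube has passed under the shoe. Its front end is at crop (262,272), about 10 mm short of the stop. I'll ease the down-pressure and nudge it to contact.

```bash
python3 -m crank '[[[-4,0,-0.5,0,0,0,0],[-7,0,-0.5,0,0,0,0],[-7,0,-0.5,0,0,0,0]]]';for i in 1 2; do python3 -m crank '[[[-2,0,0,0,0,0,0],[-2,0,0,0,0,0,0]]]';done
```

```text
time: 11.12
tool_pos: [0.637, 0.1379, 0.0375]
orientation: [-0.0, 1.0, 0.027, 0.002]
ft_force: [3.0, -0.1, 7.4]
opening: 0.114
time: 11.38
tool_pos: [0.6364, 0.1379, 0.0376]
orientation: [-0.001, 1.0, 0.027, 0.004]
ft_force: [5.8, 0.1, 5.8]
opening: 0.113
time: 11.62
tool_pos: [0.6364, 0.1378, 0.0377]
orientation: [-0.001, 1.0, 0.027, 0.006]
ft_force: [10.8, 0.9, 1.2]
opening: 0.114
```

Hit the stop: the tool no longer advances and the x force rose to 11 N. Releasing, lifting and checking.

```bash
python3 -m crank '[[[0,0,0,0,0,0,0.5],[0,0,0,0,0,0,0.5],[0,0,0,0,0,0,0.5],[0,0,-40,0,0,0,0.8],[0,0,-100,0,0,0,1],[0,0,-130,0,0,0,1],[0,0,-130,0,0,0,1],[0,0,-130,0,0,0,1]]]'; python3 - <<'E'
from sd import *
im,J=tubecloud((155,195,225,290),zmin=.038)
print('len',len(J),'x',np.percentile(J[:,0],[1,99]))
im2,J2=tubecloud((215,270,245,310),zmin=.038);print(len(J2),'front x',np.percentile(J2[:,0],[1,50,98,100]))
for a in range(-110,60,20):
  for q in(J,J2):
    q=q[(q[:,0]>a)&(q[:,0]<=a+20)]
    if len(q)>5: print(a,len(q),'y',np.percentile(q[:,1],[5,95]).round(1),'z',np.percentile(q[:,2],[5,50,95]).round(1))
s,p,r=tool();print(p,s['q'])
w=viewer.capture('wrist')[0]
cv2.imwrite('pics/c6.png',np.hstack([cv2.resize(im[220:340,160:280],(430,430),interpolation=cv2.INTER_CUBIC),cv2.resize(w[:,100:412],(349,430))]))
E
```

```text
time: 12.62
tool_pos: [0.6299, 0.137, 0.1646]
orientation: [0.0, 1.0, 0.027, -0.001]
ft_force: [-1.0, 0.1, -0.3]
opening: 1.003
len 250 x [-105.86296692  -20.41294096]
106 front x [19.95116646 33.57628641 49.43835523 54.39191879]
-110 47 y [-6.3  5.4] z [39.8 45.6 47.6]
-90 55 y [-6.4  5.5] z [42.5 45.7 47.9]
-70 52 y [-5.4  6.4] z [43.6 46.2 47.7]
-50 62 y [-6.2  6.9] z [40.  45.8 47.7]
-30 32 y [-6.3  4.6] z [40.7 45.7 48.3]
10 39 y [-6.7  5.4] z [40.  45.6 48.2]
30 66 y [-6.4  4.9] z [41.  45.8 47.7]
[0.62974439 0.13690074 0.16394999] [-0.00607954  0.4646723  -0.37384186  1.613758    0.18421527  1.10194791
 -1.94480337]
```

View pics/c6.png

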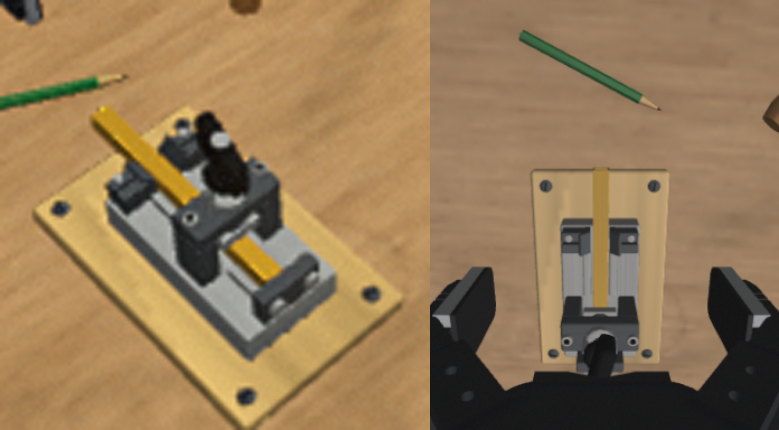

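The tube is home: tail at jig x≈-105.5, front at ≈54.5, top flat at 46. Next I'll get the knob's heading and hub height from the earlier close view.

```bash
python3 - <<'E'
from h import *
z=np.load('w1.npz');c={k:z[k] for k in z.files};d=c['d']
v,u=np.mgrid[100:190,220:280];p=np.c_[u.ravel(),v.ravel()];o,dr=ray(c,p);W=o+dr*d[p[:,1],p[:,0]][:,None]
T=W[W[:,2]>.118];r=cv2.minAreaRect((T[:,:2]*1000).astype(np.float32));print(len(T),r,cv2.boxPoints(r).round(1).tolist(),T.mean(0))
vx,vy,_,_=cv2.fitLine((T[:,:2]*1000).astype(np.float32),cv2.DIST_HUBER,0,.01,.01).ravel();h=np.degrees(np.arctan(vy/vx));print('bar heading',h)
S=wld(14,0,0)[:2];a=np.radians(h);n=np.array([-np.sin(a),np.cos(a)]);q=W[:,:2]-S
m=(np.hypot(*q.T)<.014)&(abs(q@n)>.0075);print('hub z',np.histogram(W[m,2],np.arange(.075,.13,.004)))
m=(np.hypot(*q.T)<.03)&(W[:,2]>.118);print('bar across',np.percentile(q[m]@n,[1,99]),'top z',np.percentile(W[m,2],[10,50,90]))
print(S,delta((S[0],S[1],.17),a+np.pi/2))
E
```

```text
1030 ((540.8700561523438, 131.56455993652344), (12.056241989135742, 54.9583625793457), 78.9411849975586) [[512.7000122070312, 130.89999389648438], [566.7000122070312, 120.4000015258789], [569.0, 132.1999969482422], [515.0999755859375, 142.8000030517578]] [0.53796658 0.13228203 0.12845002]
bar heading -9.706311
hub z (array([112,   0,   0,   0,   6,  46,  97,   0,   0,   0,   0,   0,   0]), array([0.075, 0.079, 0.083, 0.087, 0.091, 0.095, 0.099, 0.103, 0.107,
       0.111, 0.115, 0.119, 0.123, 0.127]))
bar across [-0.00597294  0.00591518] top z [0.12090364 0.12308806 0.12447337]
[0.5360196 0.1325552] (array([-94. ,  -0.7,  -5.6]), np.float64(0.22336607392212127), array([-0.00604926,  0.46477347, -0.37387018,  1.6134182 ,  0.18421765,
        1.1019213 , -1.94477274]))
```

The hub top is at z≈0.101, so the tips must stay above about 0.104. The bar heading is -9.7°. I'll turn counter-clockwise in the air first, so the wrist has its full clockwise range.

```bash
python3 -m crank '[[[-20,-1,-5,0,0,-0.18,1],[-40,-1,-5,0,0,-0.36,1],[-60,-1,-5,0,0,-0.54,1],[-80,-1,-5,0,0,-0.72,1],[-94,-1,-5,0,0,-0.9,1],[-94,-1,-5,0,0,-1.08,1],[-94,-1,-5,0,0,-1.26,1],[-94,-1,-5,0,0,-1.44,1],[-94,-1,-5,0,0,-1.62,1],[-94,-1,-5,0,0,-1.8,1],[-94,-1,-5,0,0,-1.98,1],[-94,-1,-5,0,0,-2.1,1]]]'
python3 -m crank '[[[0,0,0,0,0,-0.18,1],[0,0,0,0,0,-0.36,1],[0,0,0,0,0,-0.54,1],[0,0,0,0,0,-0.72,1],[0,0,0,0,0,-0.82,1],[0,0,0,0,0,-0.82,1],[0,0,0,0,0,-0.82,1]]]'
python3 - <<'E'
from h import *
S=wld(14,0,0)[:2];print(delta((S[0],S[1],.105),np.radians(80.3)))
E
```

```text
time: 14.28
tool_pos: [0.5365, 0.133, 0.1699]
orientation: [-0.001, 0.472, 0.882, -0.001]
ft_force: [0.7, 0.2, 0.3]
opening: 0.999
time: 15.15
tool_pos: [0.5369, 0.1331, 0.1705]
orientation: [-0.0, 0.084, 0.996, -0.0]
ft_force: [0.4, 0.3, -0.4]
opening: 1.001
(array([ 0.7, -0.7, 65.5]), np.float64(0.00013075459235523113), array([ 0.45532094,  0.42724246, -0.98408382,  1.82107989,  0.39562686,
        1.10748707,  0.73216787]))
```

```bash
python3 -m crank '[[[1,-1,30,0,0,0,0.6],[1,-1,50,0,0,0,0.5],[1,-1,65,0,0,0,0.4],[1,-1,65,0,0,0,0.4],[1,-1,65,0,0,0,0.25],[1,-1,65,0,0,0,0],[1,-1,65,0,0,0,0],[1,-1,65,0,0,0,0],[1,-1,65,0,0,0,0]]]' 120
python3 - <<'E'
from h import *
s,p,r=tool();print(p,s['wrist_torque'],s['ft_force'],s['q'])
c=viewer.calibration('scene');im=viewer.capture('scene')[0];cv2.imwrite('pics/s7.png',cv2.resize(im[180:330,140:290],(600,600),interpolation=cv2.INTER_CUBIC))
E
```

```text
time: 16.27
tool_pos: [0.5368, 0.133, 0.1071]
orientation: [0.001, 0.084, 0.996, 0.0]
ft_force: [-0.5, -0.0, 6.3]
opening: 0.102
[0.53680943 0.13304967 0.10711807] [ 0.08552927  0.28620785 -0.12060894] [-0.46468616 -0.02856775  6.31179037] [ 0.40768275  0.50127266 -0.93332817  1.88296998  0.47831625  0.99671803
  0.66740263]
```

View pics/s7.png

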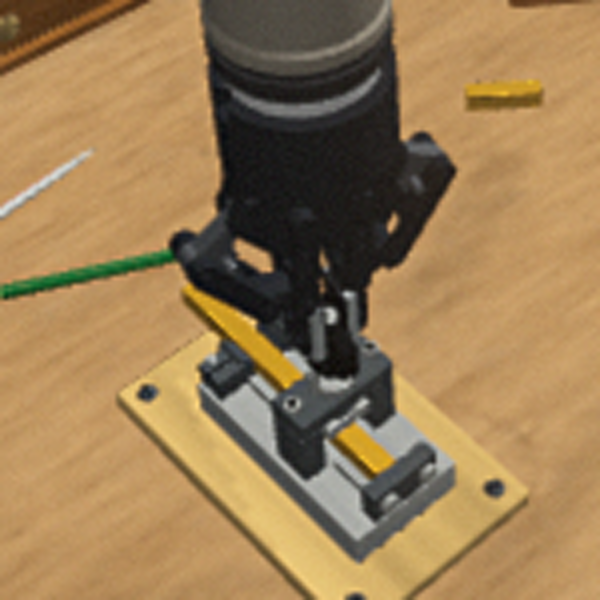

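The knob bar is gripped at about (330,330) in the crop, with the tube untouched. I'll turn in small steps and log angle, torque and height.

```bash
cat > lg.py <<'E'
from h import *
import json,os
t=[];
for i in range(4):
    s,p,r=tool();t.append(s['wrist_torque'][2]);
    if i<3: viewer.capture('top')
x=r.apply([1,0,0]);h=np.arctan2(x[1],x[0]);L=json.load(open('log.json')) if os.path.exists('log.json') else []
cw=0 if not L else (L[0][0]-h)%(2*np.pi)
if cw>6:cw-=2*np.pi
L.append([h if not L else cw,float(np.mean(t))]);json.dump(L,open('log.json','w'))
print('cw %.3f Tz %.3f'%(cw,np.mean(t)),np.round(t,2),'z %.4f'%p[2],'F',s['ft_force'].round(1),'op %.3f'%s['opening'],'q7 %.2f t %.1f'%(s['q'][6],s['time']))
E
python3 lg.py
python3 -m crank '[[[0,0,0.2,0,0,0.1,0],[0,0,0.4,0,0,0.2,0],[0,0,0.4,0,0,0.2,0]]]' >/dev/null; python3 lg.py
python3 -m crank '[[[0,0,0.2,0,0,0.1,0],[0,0,0.4,0,0,0.2,0],[0,0,0.4,0,0,0.2,0]]]' >/dev/null; python3 lg.py
```

```text
cw 0.000 Tz -0.113 [-0.08 -0.1  -0.14 -0.13] z 0.1071 F [-0.1  0.3  6. ] op 0.104 q7 0.67 t 16.5
cw 0.197 Tz 0.417 [0.42 0.37 0.46 0.42] z 0.1068 F [-1.2 -0.5  6.9] op 0.105 q7 0.49 t 17.0
cw 0.397 Tz 0.397 [0.44 0.38 0.35 0.42] z 0.1064 F [-1.6 -0.5  6.8] op 0.104 q7 0.32 t 17.5
```

```bash
for i in 1 2 3; do python3 -m crank '[[[0,0,0.2,0,0,0.1,0],[0,0,0.4,0,0,0.2,0],[0,0,0.4,0,0,0.2,0]]]' >/dev/null; python3 lg.py; done
```

```text
cw 0.597 Tz 0.386 [0.37 0.39 0.38 0.4 ] z 0.1059 F [-1.8 -0.2  6.3] op 0.104 q7 0.14 t 18.1
cw 0.797 Tz 0.397 [0.42 0.44 0.33 0.4 ] z 0.1055 F [-0.9 -0.8  6.1] op 0.108 q7 -0.04 t 18.6
cw 0.997 Tz 0.395 [0.4  0.41 0.42 0.35] z 0.1051 F [-1.9  0.4  5.6] op 0.106 q7 -0.22 t 19.1
```

```bash
for i in 1 2; do python3 -m crank '[[[0,0,0.2,0,0,0.1,0],[0,0,0.4,0,0,0.2,0],[0,0,0.4,0,0,0.2,0]]]' >/dev/null; python3 lg.py; done
```

```text
cw 1.197 Tz 0.412 [0.42 0.38 0.42 0.42] z 0.1046 F [-1.1  0.7  6.1] op 0.107 q7 -0.40 t 19.6
cw 1.397 Tz 0.388 [0.37 0.4  0.43 0.35] z 0.1042 F [-1.2  0.4  4.4] op 0.105 q7 -0.58 t 20.1
```

```bash
for i in 1 2; do python3 -m crank '[[[0,0,0.2,0,0,0.1,0],[0,0,0.4,0,0,0.2,0],[0,0,0.4,0,0,0.2,0]]]' >/dev/null; python3 lg.py; done
```

```text
cw 1.597 Tz 0.425 [0.46 0.41 0.41 0.43] z 0.1037 F [-1.4  0.9  5.3] op 0.110 q7 -0.76 t 20.7
cw 1.796 Tz 0.384 [0.35 0.44 0.36 0.38] z 0.1033 F [-1.   1.1  4.7] op 0.105 q7 -0.94 t 21.2
```

```bash
for i in 1 2; do python3 -m crank '[[[0,0,0.2,0,0,0.1,0],[0,0,0.4,0,0,0.2,0],[0,0,0.4,0,0,0.2,0]]]' >/dev/null; python3 lg.py; done
```

```text
cw 1.996 Tz 0.399 [0.4  0.43 0.42 0.34] z 0.1029 F [-0.   0.2  5. ] op 0.105 q7 -1.12 t 21.7
cw 2.196 Tz 0.410 [0.39 0.39 0.42 0.44] z 0.1024 F [-0.7  0.7  5.1] op 0.107 q7 -1.30 t 22.2
```

```bash
for i in 1 2; do python3 -m crank '[[[0,0,0.2,0,0,0.1,0],[0,0,0.4,0,0,0.2,0],[0,0,0.4,0,0,0.2,0]]]' >/dev/null; python3 lg.py; done
```

```text
cw 2.396 Tz 0.369 [0.36 0.37 0.37 0.37] z 0.1020 F [-0.1  0.9  4.9] op 0.105 q7 -1.48 t 22.8
cw 2.595 Tz 0.469 [0.44 0.49 0.47 0.47] z 0.1016 F [-0.7  0.6  5.4] op 0.108 q7 -1.67 t 23.3
```

```bash
for i in 1 2; do python3 -m crank '[[[0,0,0.15,0,0,0.08,0],[0,0,0.3,0,0,0.15,0],[0,0,0.3,0,0,0.15,0]]]' >/dev/null; python3 lg.py; done
cat > fit.py <<'E'
import json,numpy as np
L=np.array(json.load(open('log.json')))[1:]
from scipy.optimize import least_squares
f=lambda p:p[0]+.4*(np.clip(L[:,0]-p[1],0,None)/.785)**1.51-L[:,1]
for b0 in(2.2,2.35,2.5):
    r=least_squares(f,[.398,b0]);print(r.x,r.cost,'target cw',r.x[1]+.785,f(r.x)[-5:].round(3))
E
python3 fit.py
```

```text
cw 2.745 Tz 0.573 [0.6  0.55 0.58 0.56] z 0.1013 F [-1.1  0.4  6.4] op 0.107 q7 -1.80 t 23.8
cw 2.894 Tz 0.686 [0.69 0.69 0.67 0.69] z 0.1011 F [-0.5  0.4  6.4] op 0.108 q7 -1.94 t 24.4
[0.39795686 2.30150243] 0.0025406237294776936 target cw 3.0865024338315057 [-0.012  0.046  0.019 -0.006 -0.026]
[0.39795679 2.30150185] 0.00254062372943314 target cw 3.086501847071279 [-0.012  0.046  0.019 -0.006 -0.026]
[0.39795682 2.3015021 ] 0.0025406237294157722 target cw 3.086502096453308 [-0.012  0.046  0.019 -0.006 -0.026]
```

```bash
python3 -m crank '[[[0,0,0.15,0,0,0.08,0],[0,0,0.3,0,0,0.155,0],[0,0,0.3,0,0,0.155,0]]]' >/dev/null; python3 lg.py;python3 fit.py|head -1
```

```text
cw 3.049 Tz 0.741 [0.75 0.73 0.72 0.76] z 0.1009 F [-1.8 -0.1  6.9] op 0.101 q7 -2.08 t 24.9
[0.39848219 2.31525603] 0.002810758381432712 target cw 3.100256026956422 [ 0.043  0.014 -0.013 -0.035  0.019]
```

```bash
python3 -m crank '[[[0,0,0.1,0,0,0.045,0],[0,0,0.1,0,0,0.045,0],[0,0,0.1,0,0,0.045,0]]]' >/dev/null; python3 lg.py;python3 fit.py|head -1
```

```text
cw 3.094 Tz 0.809 [0.82 0.82 0.8  0.8 ] z 0.1008 F [-1.6  1.   7.4] op 0.105 q7 -2.12 t 25.4
[0.39822936 2.30937769] 0.0029038102566556045 target cw 3.0943776935403324 [ 0.016 -0.01  -0.031  0.023 -0.012]
```

Fit and torque agree: bite at 2.31 rad, now 0.785 rad past it, torque up by 0.41. I'll let go, lift straight up and check.

```bash
python3 -m crank '[[[0,0,0,0,0,0,0.5],[0,0,0,0,0,0,0.5],[0,0,0,0,0,0,0.5],[0,0,-30,0,0,0,0.6],[0,0,-80,0,0,0,0.8],[0,0,-120,0,0,0,0.8],[0,0,-120,0,0,0,0.8]]]'
python3 -m crank '[[[-60,0,-60,0,0,0,0.8],[-100,0,-100,0,0,0,0.8],[-100,0,-100,0,0,0,0.8],[-100,0,-100,0,0,0,0.8]]]'
python3 - <<'E'
from sd import *
s,p,r=tool();print(p,s['ft_force'])
im,J=tubecloud((155,195,225,290),zmin=.038);print('tail x',np.percentile(J[:,0],[1,99]),'z top',np.median(J[:,2]),np.percentile(J[:,1],[5,95]))
im,J=tubecloud((215,270,245,310),zmin=.038);print('front x',np.percentile(J[:,0],[98,100]))
cv2.imwrite('pics/s8.png',cv2.resize(im[120:340,120:340],(600,600),interpolation=cv2.INTER_CUBIC))
E
```

```text
time: 26.28
tool_pos: [0.5384, 0.1331, 0.2234]
orientation: [-0.001, 0.998, -0.063, 0.004]
ft_force: [0.6, 0.3, -1.1]
opening: 0.798
time: 26.78
tool_pos: [0.4368, 0.1449, 0.3195]
orientation: [0.0, 0.998, -0.063, 0.001]
ft_force: [-0.2, 0.3, 0.1]
opening: 0.801
[0.43682788 0.14485605 0.31954672] [-0.20319912  0.31951834  0.05645523]
tail x [-104.73386949  -18.93207954] z top 45.88074926578712 [-6.18328312  5.78721359]
front x [49.53330054 55.2597113 ]
```

View pics/s8.png

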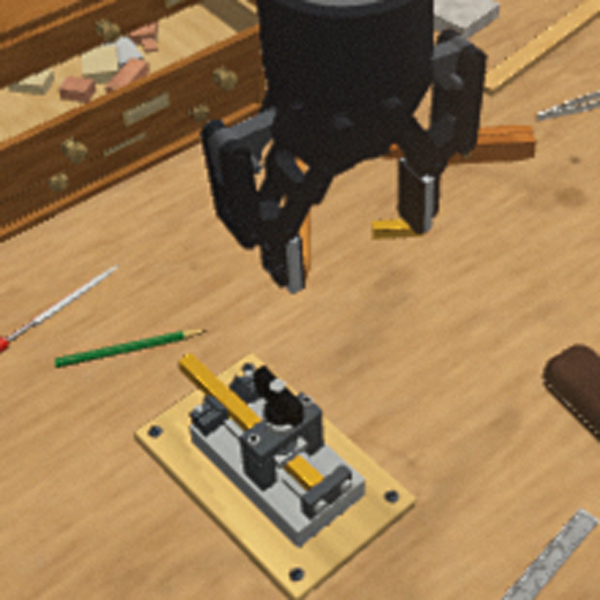

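The final view shows the tube in the channel from (185,360) to (315,480), up against the stop. The knob is free at (277,390), the gripper is clear, and the bystanders in view have not moved. Handing in.

```bash
python3 -c "from workcell import ticket;print(ticket.close_job())"
```

```text
the job is handed in; nothing more can be done
None
```

The job is done and handed in at about 27 s: the long tube is in the channel against the stop, clamped an eighth turn past the bite, and the knob is released.

**Tube:** I slid it under the shoe until the tool stopped moving and the force along the channel rose to about 11 N. The last depth check put its tail at jig x ≈ -105 mm and its front at about 55 mm, with the top about 12 mm above the bed. The depth noise is a couple of mm, so the contact at the stop rests mainly on that force.

**Clamp:** The knob dragged at a steady 0.40 N m, and the bite came about 2.31 rad on. I turned it 0.785 rad further, where the torque was 0.81 N m, an expected rise of 0.4. The bite angle is good to about 0.05 rad, because single torque readings scattered by about ±0.03 N m. I did not measure how far the knob sprang back after release.

**Other things:** The arm never went near the hammer, ring clamp or offcut. In the last view they were partly hidden behind the gripper, and I did not measure their positions again.

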